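# Find the rocking desk-port cover and press it home

## Task

One of the four brass port covers on the desk panel is not clipped in: it rocks. Press gently on the top of the covers near a short end until you find the one that tips, then press that one firmly at its middle until it is fully home and no longer rocks. Only press with the fingertips: lift nothing, press the sound covers only lightly, and leave the things standing around where they are.

Things in the scene. Friction and masses are not known exactly. Their poses are not given: they have to be found in the camera images.
- cover_a: brass cover, one of four look-alikes in a row on the panel; any one can be the loose one. A flat-topped block 110 mm long (its x) by 60 mm wide (its y). Origin: centre of its flat top, 27 to 33 mm above the desk; z up. Heights differ a little and tell nothing about which is loose. Only presses on the top are needed.
- cover_b: brass cover like cover_a. How the loose one (whichever it is) rocks: it starts level; 1 to 2 N on its top near a short end, say 40 mm from the middle, tips it about its own y until it stops at a tilt of about 0.11 rad (that end about 6 mm down). Let go, it levels itself. Pressing near an end does not seat it.
- cover_c: brass cover like cover_a. How the sound ones (three of the four) behave: they sit on a springy gasket; pressed anywhere they stay level, sink 1 mm for every 2 N and come back up when let go. 3 to 6 N is enough to feel them; 14 N (7 mm down) is too hard and spoils the gasket.
- cover_d: brass cover like cover_a. How the loose one (whichever it is) is seated: pressed at its middle with more than 12 N (up to 20 N is fine) it slides straight down 5 mm to a hard stop, stays down by itself and rocks no more.
- panel: fixed wooden panel with a brass edge, 240 mm (x) by 560 mm (y) by 12 mm thick, lying on the desk (desk surface z = 0). Origin: centre of its underside. The covers stand in a row along its y at -204, -68, 68 and 204 mm, with their lengths along its x.
- paperweight: loose steel paperweight, round, 48 mm across and 46 mm high, standing on the panel; origin: centre of its underside. To be left alone.
- mug: loose white mug, 76 mm across and 85 mm high with a handle at its +y side, on the desk beyond the panel; origin: centre of its underside. To be left alone.
- stapler: loose black stapler, 35 mm (x) by 130 mm (y) by 36 mm high, on the desk beyond the panel; origin: centre of its underside. To be left alone.
There are look-alikes about, which are no part of the job. What is shaped like the part that bears cover_c but pink is not meant. What is shaped like the part that bears cover_a but green is not meant.

How it is judged:
By the outcome, as a careful person would: the job done as asked, in the order asked, and still so for the second after the job is handed in, with the robot touching nothing.
It also fails if it takes over 56 s, if anything falls off the work surface, if the arm or the gripper's body presses on something with over 40 N, if the wrist force passes 120 N, or if a joint passes its speed limit or range.

## Robot

A 7-joint arm with a two-finger parallel gripper is mounted at the origin on the work surface. World frame = base frame: x ahead of the robot, y to its left, z up, the work surface at z = 0. Lengths are in mm, angles in rad, forces in N, time in s.
With the tool pointing down it reaches from about 425 to 950 mm from the base axis. Payload 4.7 kg.
Tool frame: the origin (TCP) lies on the front face of the gripper's body, between the roots of the fingers; the fingertips stand 73 mm ahead of it and the grasp point (between the pads) lies 54 mm ahead of it; z points along the fingers, y is the line along which they close (so a half turn about z gives the same grasp; the last joint's range is limited). The gripper opens to 85 mm and grips with 20 to 120 N. Pads are 22 mm wide; open, the fingers measure 114 mm over their backs; the gripper's body (76 mm by 85 mm) begins 54 mm behind the grasp point. The pads swing forward as they close: fully open they stand 13 mm farther back than shut.
Start: joints at [1.246, 0.469, -0.049, 1.532, 0.024, 1.141, -0.082], TCP at [196.808, -645.684, 303.935] pointing down, gripper open.
Joint ranges: [-2.59, 2.59], [-0.33, 1.99], [-1.39, 1.29], [0.1, 2.45], [-1.04, 4.18], [0.21, 1.99], [-2.66, 2.66]. Speed limits (rad/s): [2.57, 2.57, 3.14, 3.14, 3.14, 3.14, 3.14].

## Interface

Orientations are given as a rotation vector (axis times angle).
In Python, from bench import manip gives the robot as it stands.
- The arm moves only by the tool servo_tool, never from a script. Its argument "plan" is a list of rows, each a list of 3 entries, a list of its own where there are three numbers: the shift along the tool's x, y, z in cm, then the turn about the tool's z in rad, then the closure in counts, from 0 (fully open) to 255 (shut). In form: [[[dx, dy, dz], roll, claw], ...]. A call has 1 to 5 rows; each row shifts and turns the commanded pose from where the row before left it, along the tool's axes as they then stand; what a row does not reach is not made up. A row lasts 1/8 s, in which the tool goes at most 62.5 mm and 10.7 degrees, less where a joint would pass 70% of its speed; a pose out of reach is approached as far as the arm can. A call is refused whole if a number of a shift passes 6.25 or a number of a turn 0.188, either way. A call with a gripper value outside its range is refused whole. The fingers move at their own pace and stop on an object; "squeeze" is the grip in N (left out, the last holds). Time passes only in rows, so rows that do not move let the fingers close. It gives the time, the measured TCP pose, the force, the opening and the grip force at its end, in the units of the state.
- manip.sense(): the state, without advancing time (a new reading comes with each control period).
- manip.grab_frame(name): name is "scene" or "top" or "wrist"; returns a dict with "color" (384x512x3 uint8, red, green, blue), "fx", "fy", "cx", "cy" (pixels), "R" (3x3) and "t" (3): a world point X has camera coordinates R X + t. Camera axes: x right, y down, z forward; pixel columns grow to the right and rows downward; lengths in mm; the calibration is good to about 2 mm. A picture is of the moment at which its call begins. There is no depth.
- manip.hand_in(): hands the job in; it is judged then, once.
The state is a dict: "t": time; "joint_positions": joint angles; "qvel": joint speeds; "joint_torque": joint torques, N m; "eef_pos": TCP position; "orientation": TCP orientation; "contact_force": force on the tool from outside, world axes, zero at the start; "ft_torque": the same for the moment, N m; "opening": opening from 0.0 (shut) to 1.0 (fully open); "grip_force": force on a finger pad.
Only numpy, scipy, OpenCV 4.12 (cv2) and the standard library are available. Lean on these libraries where they do the work, as an engineer would, in place of code of your own. Each camera call takes 0.05 s, during which the arm holds its last target. There are 200 camera calls.

## Working session

There is one attempt and no reset: what is moved stays moved. The work goes in short steps, Python scripts to look and compute and a tool call to move; the robot and the scene stay as the last step left them, time stands still between calls to the robot, and variables do not carry over. Pictures are saved under pics/ and viewed, at most 10 in all, crops included, and the job is handed in when it is done.

Besides the shell and the picture viewer there is one more tool, called after "Call:" in YAML: its name, and indented under it one key for each argument. servo_tool: Moves the arm, as the interface text tells. Its arguments: {"type":"object","properties":{"plan":{"type":"array","items":{"type":"array"}},"squeeze":{"type":"number"}},"required":["plan"]}

```bash
mkdir -p pics
python3 - <<'E'
from bench import manip
import cv2,numpy as np,pickle
s=manip.sense();print({k:np.round(s[k],3) for k in s})
for n in("scene","top"):
    f=manip.grab_frame(n);pickle.dump(f,open(f"{n}.pkl","wb"))
    cv2.imwrite(f"pics/{n}0.png",f["color"][:,:,::-1]);print(n,f["fx"],f["cx"],f["cy"],np.round(f["R"],3).tolist(),np.round(f["t"],1))
E
```

```text
{'t': np.float64(0.0), 'joint_positions': array([ 1.246,  0.469, -0.049,  1.534,  0.024,  1.141, -0.082]), 'qvel': array([ 0.002,  0.   , -0.001,  0.001, -0.   , -0.001, -0.   ]), 'joint_torque': array([-0.0000e+00, -5.1031e+01, -4.6000e-02, -2.3771e+01,  1.1000e-02,
        8.0000e-03,  0.0000e+00]), 'eef_pos': array([ 196.661, -645.274,  302.843]), 'orientation': array([-3.105e+00, -4.630e-01,  1.000e-03]), 'contact_force': array([-1.128, -0.501, -0.606]), 'ft_torque': array([ 0.049,  0.021, -0.023]), 'grip_force': np.float64(0.0), 'opening': np.float64(0.999)}
scene 396.8513823983236 251.223972536501 191.93019998511156 [[0.449, 0.893, -0.017], [0.55, -0.292, -0.782], [-0.704, 0.342, -0.623]] [-285.4 -226.7 1339.7]
top 498.9986183708483 244.78041538103062 183.74227528370307 [[-0.0, -1.0, -0.018], [-0.996, 0.002, -0.088], [0.088, 0.018, -0.996]] [  83.4  532.8 1025.7]
```

View pics/scene0.png

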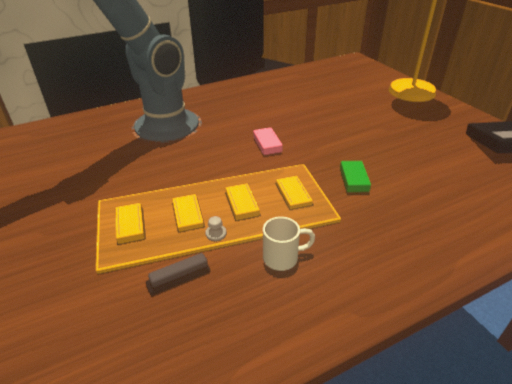

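View pics/top0.png

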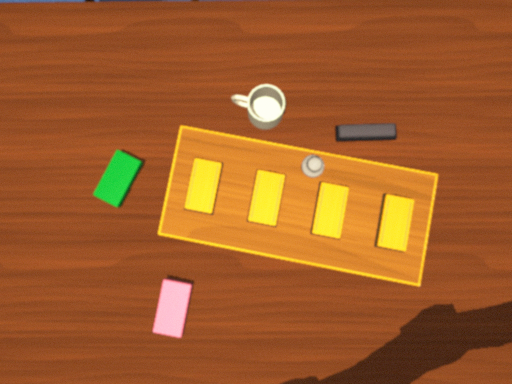

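The scene view shows four yellow covers on the panel, with the pink and green look-alike blocks off it. In the top view the covers are at about (204,186), (267,198), (331,210) and (396,222), and the paperweight is at (313,165). The pink block at (172,307) and the green one at (118,178) are off the panel and the wrong colour, so neither is meant.

```bash
cat > h.py <<'E'
import numpy as np,cv2,pickle
from scipy.spatial.transform import Rotation as Ro
def ray(f,u,v,z):
    d=f["R"].T@np.array([(u-f["cx"])/f["fx"],(v-f["cy"])/f["fy"],1]);c=-f["R"].T@f["t"]
    return c+d*(z-c[2])/d[2]
E
python3 - <<'E'
from h import *
from bench import manip
f=pickle.load(open("top.pkl","rb"));im=f["color"]
h=cv2.cvtColor(im,cv2.COLOR_RGB2HSV)
m=cv2.inRange(h,(24,200,140),(35,255,255));m=cv2.morphologyEx(m,cv2.MORPH_OPEN,np.ones((7,7)))
for c in cv2.findContours(m,0,2)[0]:
    if cv2.contourArea(c)<500: continue
    r=cv2.minAreaRect(c);b=np.array([ray(f,*p,30)[:2] for p in cv2.boxPoints(r)])
    e=b[1]-b[0];g=b[2]-b[1];e=e if np.linalg.norm(e)>np.linalg.norm(g) else g
    print(np.round(r[0],1),np.round(b.mean(0),1),np.round(np.linalg.norm(b[1]-b[0])),np.round(np.linalg.norm(b[2]-b[1])),"yaw",np.arctan2(e[1],e[0]))
s=manip.sense();print(np.round(Ro.from_rotvec(s["orientation"]).as_matrix(),3).tolist())
x0,y0=165,120
cv2.imwrite("pics/crop.png",cv2.resize(im[115:295,150:445,::-1],None,fx=2.6,fy=2.6,interpolation=cv2.INTER_CUBIC))
E
```

```text
[396.3 220.5] [ 455.8 -230.5] 98.0 41.0 yaw -0.18893920433703745
[[0.957, 0.292, -0.001], [0.292, -0.957, 0.002], [-0.0, -0.002, -1.0]]
```

View pics/crop.png

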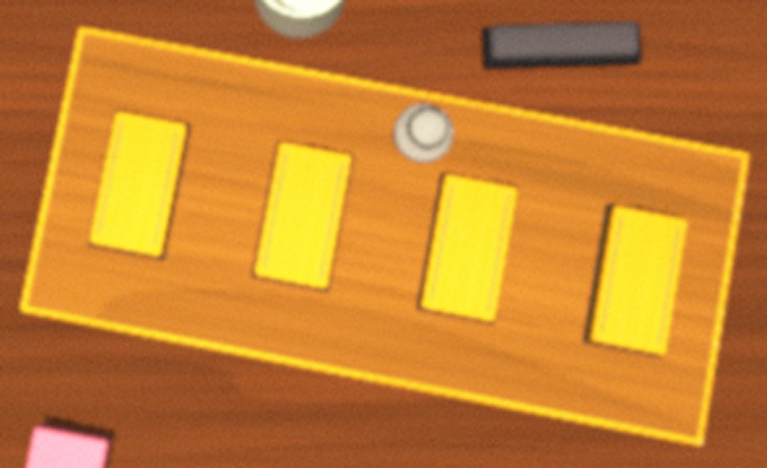

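```bash
cat >> h.py <<'E'
C=[[(115,112),(188,123),(163,258),(90,244)],[(278,143),(352,154),(327,289),(254,276)],[(442,174),(517,186),(493,321),(420,308)],[(610,206),(687,217),(664,353),(590,341)]]
def covers():
    f=pickle.load(open("top.pkl","rb"));o=[]
    for q in C:
        b=np.array([ray(f,(u+.5)/2.6-.5+150,(v+.5)/2.6-.5+115,30)[:2] for u,v in q])
        e=(b[0]+b[1]-b[2]-b[3])/2;o.append((b.mean(0),np.linalg.norm(e),np.linalg.norm(b[1]-b[0]),np.arctan2(e[1],e[0])))
    return o
def go(target,ztip):  # shift in cm, tool axes, from measured pose
    from bench import manip
    s=manip.sense();R=Ro.from_rotvec(s["orientation"]).as_matrix()
    d=np.array([*target,ztip+73])-s["eef_pos"]
    print("t",s["t"],"tcp",np.round(s["eef_pos"],1),"F",np.round(s["contact_force"],1),"op",round(float(s["opening"]),2),"shift cm",np.round(R.T@d/10,2))
E
python3 - <<'E'
from h import *
for c,l,w,y in covers():
    ax=np.array([np.cos(y),np.sin(y)]);p=c-40*ax;print(np.round(c,1),round(l),round(w),round(y,3),"near end",np.round(p,1),"r",round(np.hypot(*p)));
c,l,w,y=covers()[3]
go(c-40*np.array([np.cos(y),np.sin(y)]),60)
E
```

```text
[529.  169.9] 110 60 -0.178 near end [489.6 177. ] r 521
[503.6  38.2] 109 60 -0.184 near end [464.3  45.5] r 466
[478.  -93.6] 109 61 -0.184 near end [438.7 -86.3] r 447
[ 452.5 -227.8] 109 62 -0.183 near end [ 413.1 -220.5] r 468
t 0.1 tcp [ 196.7 -645.3  303. ] F [-1.1  0.5 -0.5] op 1.0 shift cm [ 33.09 -34.29  17.05]
```

Call:
servo_tool:
  plan:
    - [[3.3, -3.4, 1.0], 0, 255]
    - [[3.3, -3.4, 1.0], 0, 255]
    - [[3.3, -3.4, 1.0], 0, 255]
    - [[3.3, -3.4, 1.0], 0, 255]
    - [[3.3, -3.4, 1.0], 0, 255]
  squeeze: 40

```text
t: 0.72
eef_pos: [305.5, -433.3, 253.4]
orientation: [-3.107, -0.463, 0.0]
contact_force: [0.7, 0.6, -0.2]
opening: 0.001
grip_force: 0.0
```

Call:
servo_tool:
  plan:
    - [[3.3, -3.4, 1.5], 0, 255]
    - [[3.3, -3.4, 1.5], 0, 255]
    - [[3.3, -3.4, 1.5], 0, 255]
    - [[3.3, -3.4, 1.5], 0, 255]
    - [[0, 0, 0], 0, 255]

```text
t: 1.35
eef_pos: [392.7, -262.5, 192.8]
orientation: [-3.103, -0.474, 0.002]
contact_force: [-0.2, -0.3, -0.5]
opening: 0.003
grip_force: 0.0
```

Run:
```python
from h import *
c,l,w,y=covers()[3]
go(c-40*np.array([np.cos(y),np.sin(y)]),45)
```

```text
t 1.35 tcp [ 392.7 -262.5  192.8] F [-0.2 -0.3 -0.5] op 0.0 shift cm [ 3.21 -3.37  7.49]
```

Call:
servo_tool:
  plan:
    - [[1.6, -1.7, 2.5], 0, 255]
    - [[1.6, -1.7, 2.5], 0, 255]
    - [[0, 0, 2.4], 0, 255]
    - [[0, 0, 0], 0, 255]
    - [[0, 0, 0], 0, 255]

```text
t: 1.98
eef_pos: [412.5, -225.6, 120.6]
orientation: [3.107, 0.46, 0.001]
contact_force: [0.4, -0.2, -0.2]
opening: 0.003
grip_force: 0.0
```

Run:
```python
from h import *
from bench import manip
c,l,w,y=covers()[3]
go(c-40*np.array([np.cos(y),np.sin(y)]),36)
cv2.imwrite("pics/s1.png",cv2.resize(manip.grab_frame("scene")["color"][130:290,80:350,::-1],None,fx=2.8,fy=2.8))
```

```text
t 1.975 tcp [ 412.5 -225.6  120.6] F [ 0.4 -0.2 -0.2] op 0.0 shift cm [ 0.21 -0.47  1.16]
```

View pics/s1.png

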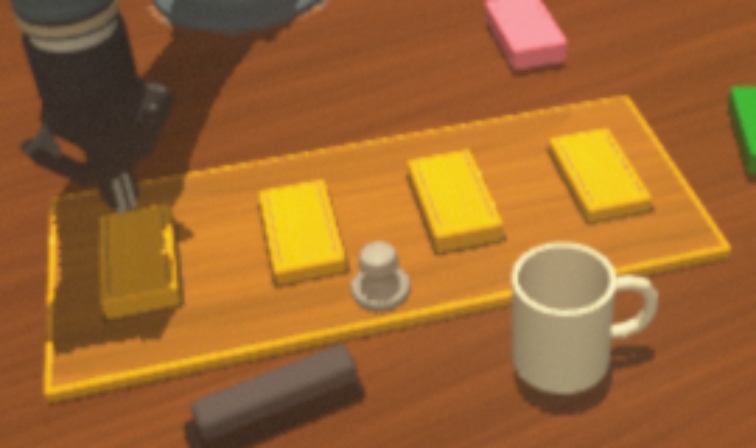

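The shut fingertips, at about (125,205) in the crop, hang over the near short end of the rightmost cover at (140,260). Nothing has been disturbed. Next I go down to feel for contact.

Call:
servo_tool:
  plan:
    - [[0.2, -0.4, 0.7], 0, 255]
    - [[0, 0, 0.4], 0, 255]
    - [[0, 0, 0], 0, 255]

```text
t: 2.4
eef_pos: [413.0, -220.0, 108.7]
orientation: [-3.107, -0.463, 0.001]
contact_force: [0.2, -0.4, 0.7]
opening: -0.004
grip_force: 0.0
```

Call:
servo_tool:
  plan:
    - [[0, 0, 0.15], 0, 255]
    - [[0, 0, 0], 0, 255]

```text
t: 2.65
eef_pos: [413.1, -220.2, 107.4]
orientation: [3.107, 0.463, -0.0]
contact_force: [-0.5, 0.3, 0.5]
opening: -0.001
grip_force: 0.0
```

Call:
servo_tool:
  plan:
    - [[0, 0, 0.15], 0, 255]
    - [[0, 0, 0], 0, 255]

```text
t: 2.9
eef_pos: [413.1, -220.1, 105.8]
orientation: [-3.107, -0.463, 0.0]
contact_force: [-0.1, 0.3, 0.1]
opening: -0.0
grip_force: 0.0
```

Call:
servo_tool:
  plan:
    - [[0, 0, 0.15], 0, 255]
    - [[0, 0, 0], 0, 255]

```text
t: 3.15
eef_pos: [413.3, -220.2, 104.4]
orientation: [3.107, 0.463, 0.0]
contact_force: [0.4, -0.6, 1.1]
opening: 0.001
grip_force: 0.5
```

Call:
servo_tool:
  plan:
    - [[0, 0, 0.15], 0, 255]
    - [[0, 0, 0], 0, 255]

```text
t: 3.4
eef_pos: [413.3, -220.2, 103.1]
orientation: [3.107, 0.463, 0.0]
contact_force: [-0.7, -0.5, 3.6]
opening: 0.002
grip_force: 1.9
```

Call:
servo_tool:
  plan:
    - [[0, 0, 0.15], 0, 255]
    - [[0, 0, 0], 0, 255]

```text
t: 3.65
eef_pos: [413.3, -220.2, 101.7]
orientation: [3.107, 0.463, 0.0]
contact_force: [-1.3, 0.7, 6.2]
opening: -0.0
grip_force: 3.3
```

The rightmost cover pushes back at about 2 N per mm, so it is sound. On to the next one.

Call:
servo_tool:
  plan:
    - [[0, 0, -2.5], 0, 255]
    - [[2.1, -4.0, 0], 0, 255]
    - [[2.1, -4.0, 0], 0, 255]
    - [[2.2, -4.05, 0], 0, 255]
    - [[0, 0, 1.5], 0, 255]

```text
t: 4.28
eef_pos: [440.7, -82.7, 111.8]
orientation: [-3.105, -0.474, -0.005]
contact_force: [-0.3, 0.4, 0.2]
opening: -0.001
grip_force: 0.0
```

Call:
servo_tool:
  plan:
    - [[0, 0, 0], 0, 255]
    - [[0, 0, 0], 0, 255]
    - [[0, 0, 0], 0, 255]

```text
t: 4.65
eef_pos: [439.2, -87.3, 111.5]
orientation: [3.107, 0.459, 0.0]
contact_force: [-0.2, -0.1, 1.2]
opening: 0.003
grip_force: 0.0
```

Run:
```python
from h import *
c,l,w,y=covers()[2]
go(c-40*np.array([np.cos(y),np.sin(y)]),34)
```

```text
t 4.65 tcp [439.2 -87.3 111.5] F [-0.2 -0.1  1.2] op 0.0 shift cm [-0.02 -0.11  0.45]
```

Call:
servo_tool:
  plan:
    - [[0, 0, 0.45], 0, 255]
    - [[0, 0, 0], 0, 255]

```text
t: 4.9
eef_pos: [439.0, -86.5, 106.7]
orientation: [-3.107, -0.462, 0.001]
contact_force: [-0.6, 0.0, 0.8]
opening: -0.002
grip_force: 0.0
```

Call:
servo_tool:
  plan:
    - [[0, 0, 0.15], 0, 255]
    - [[0, 0, 0], 0, 255]

```text
t: 5.15
eef_pos: [439.2, -86.2, 105.3]
orientation: [3.107, 0.463, -0.0]
contact_force: [0.8, -0.6, 0.1]
opening: 0.003
grip_force: 0.0
```

Call:
servo_tool:
  plan:
    - [[0, 0, 0.15], 0, 255]
    - [[0, 0, 0], 0, 255]

```text
t: 5.4
eef_pos: [439.2, -86.2, 103.8]
orientation: [3.107, 0.463, -0.0]
contact_force: [0.3, -0.5, -0.8]
opening: 0.001
grip_force: 0.0
```

Call:
servo_tool:
  plan:
    - [[0, 0, 0.15], 0, 255]
    - [[0, 0, 0], 0, 255]

```text
t: 5.65
eef_pos: [439.2, -86.2, 102.3]
orientation: [3.107, 0.463, -0.0]
contact_force: [-0.0, 0.5, 0.4]
opening: -0.001
grip_force: 0.0
```

Call:
servo_tool:
  plan:
    - [[0, 0, 0.15], 0, 255]
    - [[0, 0, 0], 0, 255]

```text
t: 5.9
eef_pos: [439.2, -86.2, 100.8]
orientation: [-3.107, -0.463, 0.0]
contact_force: [-0.7, -0.4, -1.0]
opening: -0.002
grip_force: 0.0
```

Call:
servo_tool:
  plan:
    - [[0, 0, 0.15], 0, 255]
    - [[0, 0, 0], 0, 255]

```text
t: 6.15
eef_pos: [439.3, -86.2, 99.5]
orientation: [3.107, 0.463, 0.0]
contact_force: [-1.1, 0.2, 1.7]
opening: 0.003
grip_force: 1.1
```

Call:
servo_tool:
  plan:
    - [[0, 0, 0.1], 0, 255]
    - [[0, 0, 0], 0, 255]

```text
t: 6.4
eef_pos: [439.3, -86.2, 98.5]
orientation: [3.107, 0.463, 0.0]
contact_force: [-0.5, -0.5, 4.4]
opening: -0.001
grip_force: 2.0
```

Call:
servo_tool:
  plan:
    - [[0, 0, 0.1], 0, 255]
    - [[0, 0, 0], 0, 255]

```text
t: 6.65
eef_pos: [439.3, -86.2, 97.6]
orientation: [3.107, 0.463, 0.0]
contact_force: [-1.4, 0.3, 6.7]
opening: -0.005
grip_force: 2.9
```

Call:
servo_tool:
  plan:
    - [[0, 0, -2.5], 0, 255]
    - [[2.1, -4.0, 0], 0, 255]
    - [[2.1, -4.0, 0], 0, 255]
    - [[2.1, -3.9, 0], 0, 255]
    - [[0, 0, 1.0], 0, 255]

```text
t: 7.28
eef_pos: [466.0, 49.9, 112.7]
orientation: [-3.104, -0.473, -0.005]
contact_force: [0.2, -0.6, -0.1]
opening: 0.0
grip_force: 0.0
```

Call:
servo_tool:
  plan:
    - [[0, 0, 0], 0, 255]
    - [[0, 0, 0], 0, 255]
    - [[0, 0, 0], 0, 255]

```text
t: 7.65
eef_pos: [464.8, 44.8, 112.5]
orientation: [3.107, 0.46, 0.0]
contact_force: [0.1, -0.7, -0.6]
opening: 0.001
grip_force: 0.0
```

Run:
```python
from h import *
c,l,w,y=covers()[1]
go(c-40*np.array([np.cos(y),np.sin(y)]),34)
```

```text
t 7.65 tcp [464.8  44.8 112.5] F [ 0.1 -0.7 -0.6] op 0.0 shift cm [-0.03 -0.08  0.55]
```

The second cover is sound too: 6.7 N at about 3 mm. Now the third.

Call:
servo_tool:
  plan:
    - [[0, 0, 0.55], 0, 255]
    - [[0, 0, 0.1], 0, 255]
    - [[0, 0, 0], 0, 255]

```text
t: 8.02
eef_pos: [464.7, 45.9, 105.7]
orientation: [3.107, 0.463, -0.001]
contact_force: [-0.8, 0.9, 0.2]
opening: -0.004
grip_force: 0.0
```

Call:
servo_tool:
  plan:
    - [[0, 0, 0.15], 0, 255]
    - [[0, 0, 0], 0, 255]

```text
t: 8.28
eef_pos: [464.8, 46.0, 104.3]
orientation: [3.107, 0.463, -0.0]
contact_force: [0.1, -0.4, -0.3]
opening: -0.0
grip_force: 0.0
```

Call:
servo_tool:
  plan:
    - [[0, 0, 0.15], 0, 255]
    - [[0, 0, 0], 0, 255]

```text
t: 8.52
eef_pos: [464.8, 46.1, 102.8]
orientation: [3.107, 0.463, -0.0]
contact_force: [-0.1, 0.3, 0.2]
opening: -0.0
grip_force: 0.2
```

Call:
servo_tool:
  plan:
    - [[0, 0, 0.15], 0, 255]
    - [[0, 0, 0], 0, 255]

```text
t: 8.78
eef_pos: [464.6, 46.1, 101.3]
orientation: [3.107, 0.463, -0.001]
contact_force: [-1.0, 0.2, 1.1]
opening: 0.002
grip_force: 0.6
```

Call:
servo_tool:
  plan:
    - [[0, 0, 0.15], 0, 255]
    - [[0, 0, 0], 0, 255]

```text
t: 9.02
eef_pos: [464.6, 46.1, 100.1]
orientation: [3.107, 0.463, -0.001]
contact_force: [-2.3, 1.0, 6.3]
opening: -0.0
grip_force: 2.7
```

Call:
servo_tool:
  plan:
    - [[0, 0, 0.1], 0, 255]
    - [[0, 0, 0], 0, 255]

```text
t: 9.28
eef_pos: [464.6, 46.1, 99.7]
orientation: [3.107, 0.463, -0.001]
contact_force: [-4.2, 0.2, 12.9]
opening: 0.005
grip_force: 6.2
```

Run:
```python
from h import *
from bench import manip
go((464,45),30)
cv2.imwrite("pics/s2.png",cv2.resize(manip.grab_frame("scene")["color"][150:250,180:320,::-1],None,fx=5,fy=5,interpolation=cv2.INTER_CUBIC))
```

```text
t 9.275 tcp [464.6  46.1  99.7] F [-4.2  0.2 12.9] op 0.0 shift cm [-0.09  0.09 -0.33]
```

View pics/s2.png

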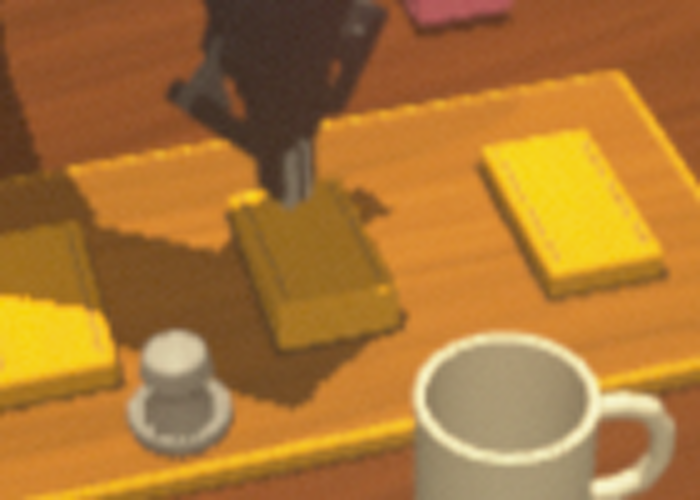

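The picture shows the cover under the fingertips tilted. Its far face, at about (340,310), is far taller than that of the sound cover at (610,275). The force also met a hard stop, so this is the loose one. I'll let it go and move over its middle.

Call:
servo_tool:
  plan:
    - [[0, 0, -2.5], 0, 255]
    - [[1.8, 0.95, 0], 0, 255]
    - [[1.7, 0.95, 0], 0, 255]
    - [[0, 0, 1.0], 0, 255]
    - [[0, 0, 0], 0, 255]

```text
t: 9.95
eef_pos: [502.2, 38.0, 112.5]
orientation: [-3.107, -0.463, 0.006]
contact_force: [0.6, 0.2, -0.4]
opening: -0.002
grip_force: 0.0
```

Call:
servo_tool:
  plan:
    - [[0, 0, 0], 0, 255]
    - [[0, 0, 0], 0, 255]
    - [[0, 0, 0], 0, 255]

```text
t: 10.32
eef_pos: [503.7, 38.1, 114.1]
orientation: [3.107, 0.463, 0.0]
contact_force: [0.0, -0.6, -0.5]
opening: -0.001
grip_force: 0.0
```

Run:
```python
from h import *
go(covers()[1][0],35)
```

```text
t 10.325 tcp [503.7  38.1 114.1] F [ 0.  -0.6 -0.5] op -0.0 shift cm [-0.01 -0.01  0.61]
```

Call:
servo_tool:
  plan:
    - [[0, 0, 0.6], 0, 255]
    - [[0, 0, 0.2], 0, 255]
    - [[0, 0, 0], 0, 255]

```text
t: 10.7
eef_pos: [503.7, 38.0, 105.6]
orientation: [3.107, 0.463, -0.001]
contact_force: [-0.4, -0.3, -1.0]
opening: -0.001
grip_force: 0.0
```

Call:
servo_tool:
  plan:
    - [[0, 0, 0.15], 0, 255]
    - [[0, 0, 0], 0, 255]

```text
t: 10.95
eef_pos: [503.9, 38.0, 104.4]
orientation: [3.107, 0.463, 0.0]
contact_force: [-1.0, 0.6, 0.1]
opening: 0.0
grip_force: 0.0
```

Call:
servo_tool:
  plan:
    - [[0, 0, 0.1], 0, 255]
    - [[0, 0, 0], 0, 255]

```text
t: 11.2
eef_pos: [504.0, 38.0, 104.0]
orientation: [3.107, 0.463, 0.0]
contact_force: [-2.1, 0.1, 5.3]
opening: -0.001
grip_force: 2.8
```

Call:
servo_tool:
  plan:
    - [[0, 0, 0.1], 0, 255]
    - [[0, 0, 0], 0, 255]

```text
t: 11.45
eef_pos: [504.0, 38.0, 103.2]
orientation: [3.107, 0.463, 0.0]
contact_force: [-1.6, 0.3, 7.4]
opening: -0.002
grip_force: 3.7
```

Call:
servo_tool:
  plan:
    - [[0, 0, 0.1], 0, 255]
    - [[0, 0, 0], 0, 255]

```text
t: 11.7
eef_pos: [504.0, 38.0, 102.3]
orientation: [3.107, 0.463, 0.001]
contact_force: [-2.3, -0.0, 8.0]
opening: -0.0
grip_force: 4.0
```

Call:
servo_tool:
  plan:
    - [[0, 0, 0.1], 0, 255]
    - [[0, 0, 0], 0, 255]

```text
t: 11.95
eef_pos: [504.0, 38.0, 101.3]
orientation: [3.107, 0.463, 0.001]
contact_force: [-3.5, -0.3, 7.7]
opening: -0.002
grip_force: 4.0
```

Call:
servo_tool:
  plan:
    - [[0, 0, 0.1], 0, 255]
    - [[0, 0, 0], 0, 255]

```text
t: 12.2
eef_pos: [504.0, 38.0, 100.3]
orientation: [3.107, 0.463, 0.001]
contact_force: [-1.9, -0.1, 7.9]
opening: -0.001
grip_force: 4.0
```

Call:
servo_tool:
  plan:
    - [[0, 0, 0.1], 0, 255]
    - [[0, 0, 0], 0, 255]

```text
t: 12.45
eef_pos: [504.0, 38.1, 99.3]
orientation: [3.107, 0.463, 0.0]
contact_force: [-2.4, -0.4, 8.8]
opening: -0.001
grip_force: 4.1
```

Call:
servo_tool:
  plan:
    - [[0, 0, 0.1], 0, 255]
    - [[0, 0, 0], 0, 255]

```text
t: 12.7
eef_pos: [504.0, 38.1, 99.1]
orientation: [3.107, 0.463, 0.001]
contact_force: [-4.7, -1.1, 17.0]
opening: 0.003
grip_force: 8.1
```

It has reached the hard stop 5 mm down, at 17 N. I'll hold briefly, lift, and check that it no longer rocks with a light touch at the near end.

Call:
servo_tool:
  plan:
    - [[0, 0, 0.02], 0, 255]
    - [[0, 0, 0], 0, 255]
    - [[0, 0, 0], 0, 255]

```text
t: 13.08
eef_pos: [504.0, 38.0, 99.1]
orientation: [3.106, 0.463, 0.0]
contact_force: [-4.7, -1.0, 17.8]
opening: 0.001
grip_force: 8.9
```

Call:
servo_tool:
  plan:
    - [[0, 0, -1.5], 0, 255]
    - [[-1.8, -0.95, 0], 0, 255]
    - [[-1.7, -0.95, 0], 0, 255]
    - [[0, 0, 0], 0, 255]
    - [[0, 0, 0], 0, 255]

```text
t: 13.7
eef_pos: [465.9, 45.9, 112.6]
orientation: [3.107, 0.463, 0.003]
contact_force: [0.4, -0.3, -0.7]
opening: 0.002
grip_force: 0.0
```

Call:
servo_tool:
  plan:
    - [[0, 0, 1.2], 0, 255]
    - [[0, 0, 0], 0, 255]
    - [[0, 0, 0], 0, 255]

```text
t: 14.08
eef_pos: [464.7, 45.9, 99.8]
orientation: [3.107, 0.463, -0.002]
contact_force: [-0.1, -0.1, -0.8]
opening: 0.002
grip_force: 0.0
```

Call:
servo_tool:
  plan:
    - [[0, 0, 0.05], 0, 255]
    - [[0, 0, 0], 0, 255]

```text
t: 14.32
eef_pos: [464.8, 46.0, 99.7]
orientation: [3.107, 0.463, -0.0]
contact_force: [-0.3, -0.4, 0.4]
opening: -0.002
grip_force: 0.0
```

Call:
servo_tool:
  plan:
    - [[0, 0, 0.05], 0, 255]
    - [[0, 0, 0], 0, 255]

```text
t: 14.58
eef_pos: [464.8, 46.0, 99.2]
orientation: [3.107, 0.463, 0.0]
contact_force: [0.4, -0.0, -0.0]
opening: 0.0
grip_force: 0.0
```

Call:
servo_tool:
  plan:
    - [[0, 0, 0.05], 0, 255]
    - [[0, 0, 0], 0, 255]

```text
t: 14.82
eef_pos: [464.8, 46.0, 98.9]
orientation: [3.107, 0.463, -0.0]
contact_force: [-0.7, -0.2, 3.8]
opening: 0.0
grip_force: 2.0
```

Call:
servo_tool:
  plan:
    - [[0, 0, 0.05], 0, 255]
    - [[0, 0, 0], 0, 255]

```text
t: 15.08
eef_pos: [464.7, 46.0, 98.7]
orientation: [3.107, 0.463, -0.0]
contact_force: [-3.0, 1.0, 7.5]
opening: 0.001
grip_force: 4.1
```

It is hard at once at the seated height, with 7.5 N over about 0.3 mm, so it no longer rocks. I'll lift clear and take a last look.

Call:
servo_tool:
  plan:
    - [[0, 0, -3], 0, 255]
    - [[0, 0, -4], 0, 255]
    - [[0, 0, -4], 0, 255]
    - [[0, 0, 0], 0, 255]
    - [[0, 0, 0], 0, 255]

```text
t: 15.7
eef_pos: [464.4, 45.8, 207.6]
orientation: [3.107, 0.463, -0.001]
contact_force: [0.5, -0.2, -1.2]
opening: -0.0
grip_force: 0.0
```

Run:
```python
from h import *
from bench import manip
go((464,45),30)
cv2.imwrite("pics/s3.png",cv2.resize(manip.grab_frame("scene")["color"][130:290,80:350,::-1],None,fx=2.8,fy=2.8))
```

```text
t 15.7 tcp [464.4  45.8 207.6] F [ 0.5 -0.2 -1.2] op -0.0 shift cm [-0.05  0.06 10.46]
```

View pics/s3.png

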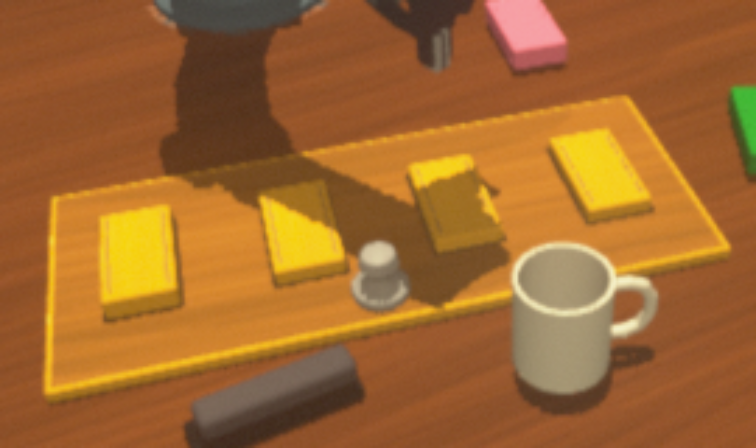

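The third cover, at (455,205), now sits level and lower. The gripper is clear, and the paperweight, mug and stapler have not moved.

```bash
python3 -c "
from bench import manip
print(manip.hand_in())"
```

```text
the job is handed in; nothing more can be done
None
```

The loose cover was the third from the robot's right (second from its left); I pressed it home at its middle with about 17 N, an end press confirmed it no longer rocks, and the job is handed in.

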